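Draw the bowl board out from under the stacking tray

ROBOT

A 6-joint arm with a two-finger parallel gripper is mounted at the origin on the work surface. World frame = base frame: x ahead of the robot, y to its left, z up, the work surface at z = 0. Lengths are in m, angles in degrees, forces in N, time in s.
With the tool pointing down it reaches from about 0.325 to 0.85 m from the base axis. Payload 15.5 kg.
Tool frame: the origin (TCP) lies midway between the tips of the shut fingers; the grasp point (between the pads) lies 19 mm behind it; y points along the fingers, x is the direction in which the jaws open and shut, and the axes are right-handed (so a half turn about y gives the same grasp; the last joint's range is limited). The gripper opens to 91 mm and grips with 3 to 60 N. Pads are 32 mm wide; open, the fingers measure 118 mm over their backs; the gripper's body (76 mm by 178 mm) begins 60 mm behind the grasp point.
Start: joints at [-76.633, 28.281, 77.091, -0, 74.628, -5.472], TCP at [0.202, -0.592, 0.214] pointing down, gripper open.
Joint ranges: [-166.48, 166.48], [-47.26, 123.95], [12.59, 153.08], [-70.14, 250.14], [6.76, 159.57], [-176.63, 176.63]. Speed limits (degrees/s): [108.29, 108.29, 147.25, 172.46, 172.46, 172.46].

INTERFACE

Orientations are given as a 3x3 rotation matrix whose columns are the frame's x, y, z axes.
In Python, from bench import ctrl gives the robot as it stands. The module is installed in compiled form; this text tells all that it offers. Calls block until the motion is done:
- ctrl.goto(position, orientation): joint-space move of the TCP to a pose.
- ctrl.move_l(position, vel=0.15, ori=None, contact_N=None): straight line of the TCP; ori=None keeps the orientation; vel is the mean speed in m/s. With contact_N (N) it stops when the force on the tool has changed by that much, and returns True; else False.
- ctrl.movej(angles): joint-space move.
- ctrl.command_gripper(opening): opening from 0.0 (shut) to 1.0 (fully open); the grip force is fixed at half the most; returns when the fingers have stopped.
- ctrl.sleep(seconds).
- ctrl.ik(position, orientation): joint angles nearest the present ones, or None.
- ctrl.read_camera(name): name is "side" or "top"; returns the picture (400x640x3 uint8, blue, green, red); there is no depth.
- ctrl.camera_params(name): a dict with "fx", "fy", "cx", "cy" (pixels), "pose" (4x4, takes a point from camera to world coordinates). Camera axes: x right, y up, looking along -z (the intrinsics and any distortion apply to the point x, -y, -z); pixel columns grow to the right and rows downward; lengths in m; the calibration is good to about 2 mm. A picture is of the moment at which its call begins. camera_params takes no time and is no camera call.
A pose or a line that the arm cannot do raises ctrl.MotionError and nothing moves.
- ctrl.sign_off(): hands the job in, once; it reports no verdict.
Readings, each from a call of its own:
- ctrl.current_t(): time.
- ctrl.current_q(): joint angles.
- ctrl.current_dq(): joint speeds.
- ctrl.current_effort(): joint torques, N m.
- ctrl.current_tool_pos(): TCP position.
- ctrl.current_eef_rot(): TCP orientation.
- ctrl.current_contact_force(): force on the tool from outside, world axes, zero at the start.
- ctrl.current_wrist_torque(): the same for the moment, N m.
- ctrl.current_grip_width(): opening from 0.0 (shut) to 1.0 (fully open).
Only numpy, scipy, OpenCV 4.12 (cv2) and the standard library are available. Lean on these libraries where they do the work, as an engineer would, in place of code of your own. Each camera call takes 0.05 s, during which the arm holds its last target. There are 200 camera calls.

TASK

Two flat bowl boards have been pushed part-way under the blue stacking tray. Press down on the rectangular one and drag it straight out, flat on the shelf, until all of it is in the open with a gap of about 3 cm between it and the front of the tray. Keep it square to the tray, let go, and leave the round board and the glass canister where they stand.

Things in the scene. Friction and masses are not known exactly. Their poses are not given: they have to be found in the camera images.
- rect_board: Rectangular bowl board, loose, 0.3 kg: 200 mm along its x, 130 mm along its y, 12 mm thick. Brown wood with a grippy black rubber top (friction about 1, yields under 1 mm when pressed); slippery glides below (friction 0.2 on the shelf). Origin: centre of its underside, on the shelf; top 12 mm above. Its -x end sticks out of the tray's front by 95 to 130 mm at the start.
- round_board: Round bowl board: a disc of 150 mm diameter, 12 mm thick, otherwise made the same. Origin: centre of its underside. It lies beside the rectangular one, also half under the tray, with about 35 mm between them; which is on which side varies.
- tray: Three-tier stacking tray of blue plastic, fixed: 250 mm deep (its x), 390 mm wide (its y), 185 mm high, on four corner posts, 40 mm free beneath. Origin on the shelf under its centre. Its front is its -x side, 125 mm from the origin; the boards come out along its -x. It stands on the robot's right, its front facing the robot's left (roughly world +y).
- canister: Empty glass canister, open-topped, 96 mm across the mouth and 140 mm high, loose, standing upright on the shelf left of the work. Origin at the centre of its underside.
Not all that is in view belongs to the job. Leave any orange or red look-alike of the rect_board alone.

How it is judged (in metres and radians):
On the way:
1. the rectangular board is being drawn out with the fingers pressing on it (contact force between the fingers and rect_board above 1 N and distance of rect_board from where it was at the start of the episode above 0.03 m and height (world z) of rect_board below 0.008 m), for 0.1 s.
At the end, for the whole second after the job is handed in: The rectangular board lies flat and at rest on the shelf, wholly out, 10 to 50 mm clear of the tray's front (its centre 235 to 275 mm from the tray's origin along the tray's -x), its long side within 12 degrees of the tray's x (x of rect_board in the frame of tray between -0.275 and -0.235 m and angle between the x axis of rect_board and the x axis of tray, either way round below 0.21 rad and angle between rect_board's own z axis and vertical below 0.05 rad and height (world z) of rect_board below 0.006 m and linear speed of rect_board below 0.01 m/s); the robot touches nothing.
It fails at once if the rectangular board is lifted off the shelf (height (world z) of rect_board above 0.015 m).
It fails at once if the round board is moved by more than 20 mm (distance of round_board from where it was at the start of the episode above 0.02 m).
It fails at once if the glass canister is moved by more than 20 mm (distance of canister from where it was at the start of the episode above 0.02 m).
It also fails if it takes over 32 s, if anything falls off the work surface, if the arm or the gripper's body presses on something with over 40 N, if the wrist force passes 120 N, or if a joint passes its speed limit or range.

## Working session

There is one attempt and no reset: what is moved stays moved. The work goes in short steps, each a Python script; the robot and the scene stay as the last script left them, time stands still between calls to the robot, and variables do not carry over. Pictures are saved under pics/ and viewed, about 8 in all and at most 12, crops included, and the job is handed in when it is done.

```bash
mkdir -p pics; python3 - <<'E'
from bench import ctrl
import cv2,numpy as np
for n in("top","side"):
    cv2.imwrite(f"pics/{n}0.png",ctrl.read_camera(n)); p=ctrl.camera_params(n); print(n,{k:(np.round(v,4).tolist()) for k,v in p.items()})
print(ctrl.current_t(),ctrl.current_eef_rot())
E
```

```text
top {'fx': 432.3998, 'fy': 432.3998, 'cx': 321.9747, 'cy': 197.2859, 'pose': [[0.0162, 0.997, -0.0751, 0.3668], [-0.9998, 0.0155, -0.0092, -0.104], [-0.008, 0.0752, 0.9971, 1.3586], [0.0, 0.0, 0.0, 1.0]]}
side {'fx': 395.0822, 'fy': 395.0822, 'cx': 316.8542, 'cy': 203.4202, 'pose': [[-0.8814, -0.2906, 0.3725, 0.9914], [0.4718, -0.5028, 0.7243, 0.9305], [-0.0232, 0.8141, 0.5803, 0.8773], [0.0, 0.0, 0.0, 1.0]]}
0.1 [[ 3.22906785e-01 -2.36555398e-04  9.46430744e-01]
 [-9.46430138e-01  1.07796563e-03  3.22906848e-01]
 [-1.09660517e-03 -9.99999391e-01  1.24199259e-04]]
```

View pics/top0.png

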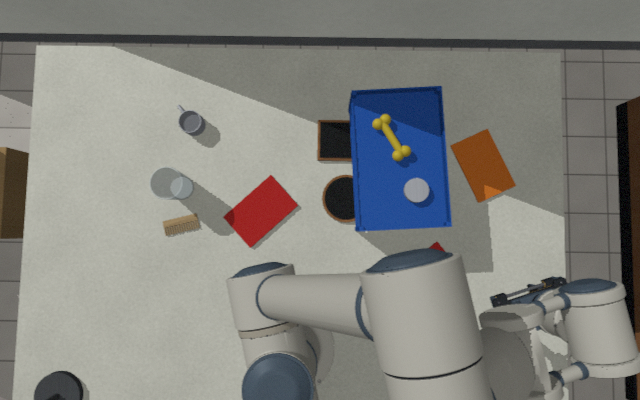

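View pics/side0.png

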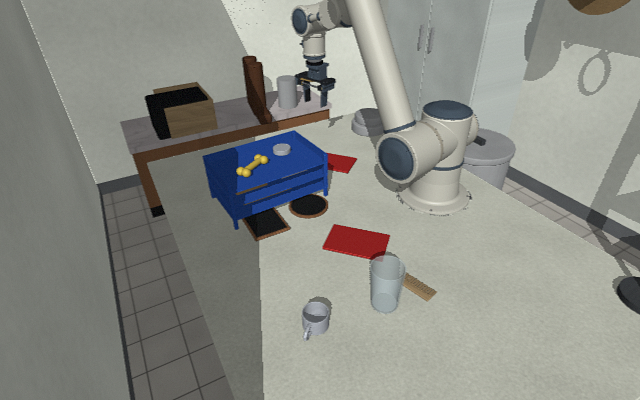

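Candidates in the top view:
- Brown-edged black rectangle at (335,140). This is the only one under the tray with a rubber top, so it is my choice for the rect_board.
- Round board at (343,198).
- Red boards at (262,211) and (438,248), and an orange board at (483,165). These are look-alikes to leave alone.

The canister is the glass at (175,185), and the mug and brush are clutter.

```bash
cat > h.py <<'E'
from bench import ctrl
import cv2,numpy as np
def px2w(n,uv,z):
    p=ctrl.camera_params(n);T=np.array(p["pose"])
    uv=np.atleast_2d(uv).astype(float)
    d=np.c_[(uv[:,0]-p["cx"])/p["fx"],-(uv[:,1]-p["cy"])/p["fy"],-np.ones(len(uv))]@T[:3,:3].T
    o=T[:3,3]; return o+d*((z-o[2])/d[:,2])[:,None]
def w2px(n,P):
    p=ctrl.camera_params(n);T=np.array(p["pose"]);c=(np.atleast_2d(P)-T[:3,3])@T[:3,:3]
    return np.c_[p["cx"]+p["fx"]*c[:,0]/-c[:,2],p["cy"]-p["fy"]*c[:,1]/-c[:,2]]
E
python3 - <<'E'
from h import *
im=cv2.imread("pics/top0.png")
hsv=cv2.cvtColor(im,cv2.COLOR_BGR2HSV)
b=cv2.inRange(hsv,(105,150,60),(125,255,255))
r=max(cv2.findContours(b,0,2)[0],key=cv2.contourArea)
box=cv2.boxPoints(cv2.minAreaRect(r));print("tray rim",box.round(1).tolist());print(px2w("top",box,.185).round(3).tolist())
c=cv2.resize(im[75:260,215:375],None,fx=4,fy=3.2*1.25,interpolation=2)[:600]
c=cv2.resize(im[80:225,225:375],None,fx=4,fy=4,interpolation=2)
cv2.imwrite("pics/c1.png",c)
s=cv2.imread("pics/side0.png");cv2.imwrite("pics/c2.png",cv2.resize(s[120:270,190:390],None,fx=4,fy=4,interpolation=2))
E
```

```text
tray rim [[346.8999938964844, 90.80000305175781], [442.70001220703125, 85.4000015258789], [450.6000061035156, 225.89999389648438], [354.79998779296875, 231.3000030517578]]
[[0.752, -0.157, 0.185], [0.771, -0.422, 0.185], [0.383, -0.442, 0.185], [0.364, -0.183, 0.185]]
```

View pics/c1.png

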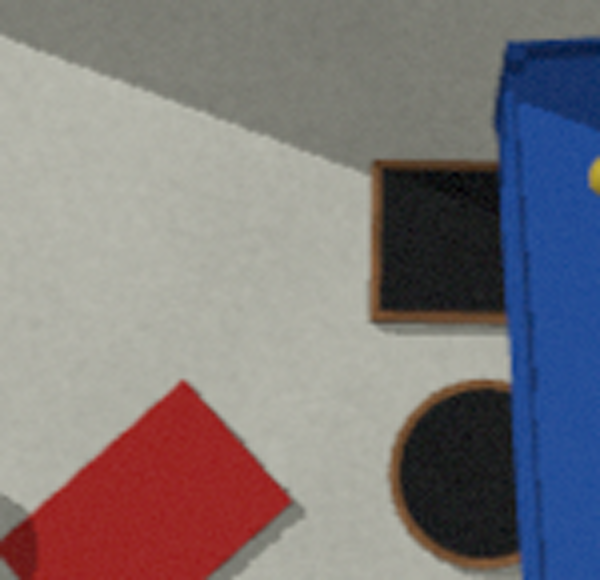

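View pics/c2.png

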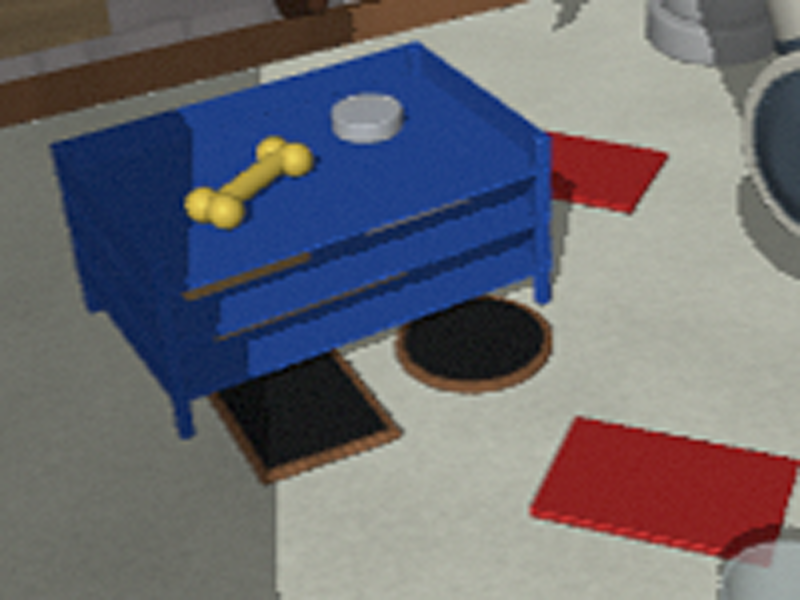

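The crops confirm the choice. The rect_board's exposed end runs from top-view pixel (318.5,120) to (318.3,160.7), and the round board is at about (343,198). In the side view, the tray's front post feet are at (236,229) and (326,196). Next I'll fit the poses.

```bash
python3 - <<'E'
from h import *
from scipy.optimize import minimize
im=cv2.imread("pics/top0.png");hsv=cv2.cvtColor(im,cv2.COLOR_BGR2HSV)
b=cv2.inRange(hsv,(105,150,40),(125,255,255));b[:80]=0;b[240:]=0;b[:,:335]=0;b[:,465:]=0
m=np.zeros_like(b);hull=cv2.convexHull(cv2.findNonZero(b));cv2.fillConvexPoly(m,hull,255)
big=cv2.resize(m,None,fx=4,fy=4,interpolation=1)>127
def box(p,z):
    c,s=np.cos(p[2]),np.sin(p[2]);return np.array([[p[0]+c*a-s*e,p[1]+s*a+c*e,h] for a in(-.125,.125) for e in(-.195,.195) for h in z])
def cost(p):
    q=(w2px("top",box(p,(0.,.185)))+.5)*4-.5
    k=np.zeros(big.shape,np.uint8);cv2.fillConvexPoly(k,cv2.convexHull(q.round().astype(np.int32)),1)
    return (big!=(k>0)).sum()
p0=[.567,-.30,np.radians(-93)]
r=minimize(cost,p0,method="Nelder-Mead",options=dict(initial_simplex=[p0,[.58,-.3,p0[2]],[.567,-.29,p0[2]],[.567,-.3,p0[2]+.03]]))
t=r.x;print("tray",t,np.degrees(t[2]),r.fun,big.sum())
f=box(t,(0,.185))[:4:2];print("front feet",f.round(3).tolist(),"side px",w2px("side",f).round(1).tolist(), px2w("side",[[236.25,229.3],[325.7,195.7]],0).round(3).tolist())
P=px2w("top",[[318.5,120],[318.3,160.7],[350,121],[352,160.7]],.012)[:,:2];print("rect",P.round(4).tolist(),np.linalg.norm(P[0]-P[1]))
R=np.array([[np.cos(t[2]),-np.sin(t[2])],[np.sin(t[2]),np.cos(t[2])]]);print("in tray",((P-t[:2])@R).round(4).tolist())
S=px2w("side",[[190+268/4,120+482/4],[190+400/4,120+432/4]],.008);print("rect side",S.round(4).tolist(),((S[:,:2]-t[:2])@R).round(4).tolist())
print("round left",((px2w("top",[[322.5,198]],.012)[:,:2]-t[:2])@R))
C=px2w("top",[[297.5,205]],0.01);print("red corners",C,px2w("top",[[271,175]],.01))
np.save("tray.npy",t)
E
```

```text
tray [ 0.56843273 -0.30651067 -1.50431716] -86.19102444901479 2298.0 215612
front feet [[0.366, -0.195, 0.0], [0.755, -0.169, 0.0]] side px [[327.3, 194.9], [234.7, 229.7]] [[0.749, -0.168, 0.0], [0.373, -0.193, 0.0]]
rect [[0.7134, -0.0766], [0.5834, -0.0781], [0.7116, -0.1763], [0.585, -0.184]] 0.13005616577851706
in tray [[-0.2198, 0.16], [-0.2269, 0.0301], [-0.1204, 0.1515], [-0.1211, 0.0246]]
rect side [[0.7097, -0.0657, 0.008], [0.5846, -0.071, 0.008]] [[-0.2309, 0.1569], [-0.2339, 0.0318]]
round left [[-0.21960084 -0.08798592]]
red corners [[ 0.44304963 -0.01545939  0.01      ]] [[0.53615102 0.06979248 0.01      ]]
```

The numbers agree with each other. The measured board width is 130 mm against 130 mm given, and it sticks out about 100 mm. The tray yaw is −86.2° and the board sits about 3° off it. The board centre is at tray x ≈ −0.124, so it needs about 0.131 m of travel. I'll lift clear of the tray first, then hover over the board and look.

```bash
cat >> h.py <<'E'
t=np.load("tray.npy")
def ori(deg,s=1):  # jaws across the direction 'deg' (board x axis)
    a=np.radians(deg);x=s*np.array([-np.sin(a),np.cos(a),0]);y=np.array([0,0,-1.]);return np.c_[x,y,np.cross(x,y)]
OUT=-np.array([np.cos(t[2]),np.sin(t[2])])
E
python3 - <<'E'
from h import *
P=np.array([.648,-.077])-.038*np.array([0,1])
p=ctrl.current_tool_pos();ctrl.move_l([p[0],p[1],.40],vel=.25)
best=[]
for s in(1,-1):
    q=ctrl.ik([*P,.35],ori(-89.3,s)); print(s,q)
    if q is not None: best.append((np.abs(np.array(q)-ctrl.current_q()).max(),s))
s=min(best)[1];print("s",s)
ctrl.goto([*P,.35],ori(-89.3,s));ctrl.command_gripper(.5)
ctrl.move_l([*P,.10],vel=.2);ctrl.sleep(.2)
print(ctrl.current_t(),ctrl.current_tool_pos(),ctrl.current_contact_force(),ctrl.current_grip_width())
a=ctrl.read_camera("side");b=ctrl.read_camera("top");print(w2px("side",[[*P,.10]]),w2px("side",[[*P,.012]]))
cv2.imwrite("pics/h.png",np.vstack([cv2.resize(a[80:280,170:420],(625,500))[:, :],])) 
cv2.imwrite("pics/htop.png",b)
E
```

```text
1 [-1.52592938e+01  2.61928760e+01  5.96106230e+01 -2.54444375e-14
  9.41965010e+01 -1.59592938e+01]
-1 [-1.52592938e+01  2.61928760e+01  5.96106230e+01 -2.54444375e-14
  9.41965010e+01  1.64040706e+02]
s 1
5.75 [ 0.64838624 -0.11510405  0.10075609] [ 0.1377399  -0.98163293 -0.13938962] 0.4995989361471195
[[265.80517811 205.58254045]] [[268.26499304 225.90585549]]
```

View pics/h.png

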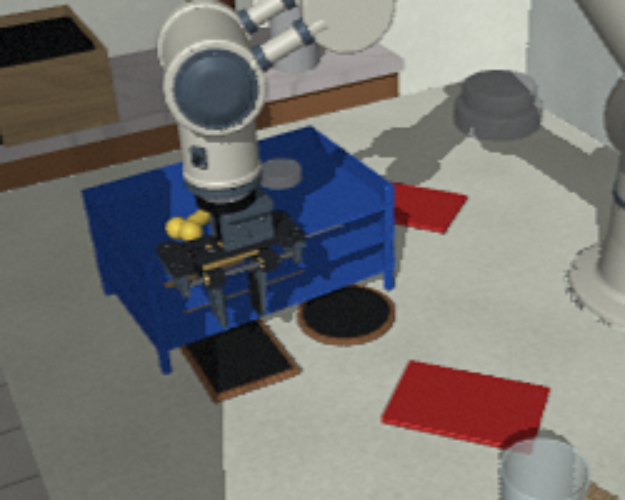

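The hover view shows the fingers over the exposed part of the board, straddling its middle, with everything else undisturbed. I'll shift 10 mm outward for more wrist clearance from the tray, then press.

```bash
python3 - <<'E'
from h import *
P=np.array([.648,-.105])
ctrl.move_l([*P,.035],vel=.1,contact_N=15);ctrl.sleep(.2)
f0=np.array(ctrl.current_contact_force());print("bias",f0,ctrl.current_tool_pos())
hit=ctrl.move_l([*P,.004],vel=.02,contact_N=5)
ctrl.sleep(.1);z=ctrl.current_tool_pos()[2];print(hit,z,ctrl.current_contact_force())
zc=z
for i in range(8):
    f=ctrl.current_contact_force()[2]-f0[2]
    if not hit or f>14: break
    zc-=.0005;ctrl.move_l([*P,zc],vel=.02);ctrl.sleep(.05)
    print(round(zc,4),ctrl.current_tool_pos()[2],ctrl.current_contact_force().round(1) )
print(ctrl.current_t())
np.save("st.npy",[*P,zc,f0[2]])
E
```

```text
bias [-0.73292736  0.47465157 -0.16874447] [ 0.64840618 -0.10518515  0.03568535]
True 0.012272841003839862 [-1.54139444  0.65687489  7.72991786]
0.0118 0.01226222795941043 [-3.8  1.5 11. ]
0.0113 0.01222684910650109 [-6.8  0.9 18.4]
8.625
```

```bash
python3 - <<'E'
from h import *
x,y,z,f0=np.load("st.npy");P=np.array([x,y]);L=.131;N=5
for i in range(1,N+1):
    ctrl.move_l([*(P+OUT*L*i/N),z],vel=.06,ori=ori(-89.3+3.1*i/N))
    f=ctrl.current_contact_force()-[0,0,f0];print(i,round(z,4),ctrl.current_tool_pos().round(4),f.round(1))
    if f[2]<9: z-=.0006
    if f[2]>28: z+=.0006
print(ctrl.current_t());np.save("st2.npy",[z,f0])
cv2.imwrite("pics/d.png",ctrl.read_camera("side")[100:320,150:450].repeat(2,0).repeat(2,1))
E
```

```text
1 0.0113 [ 0.6473 -0.0787  0.0123] [ 0.3  2.9 14.6]
2 0.0113 [ 0.6456 -0.0525  0.0123] [ 1.6  3.4 14. ]
3 0.0113 [ 0.6438 -0.0263  0.0123] [ 0.3  2.9 13.8]
4 0.0113 [ 6.421e-01 -1.000e-04  1.230e-02] [-0.4  2.9 15.3]
5 0.0113 [0.6404 0.0261 0.0123] [ 0.8  3.1 14.3]
11.5417
```

View pics/d.png

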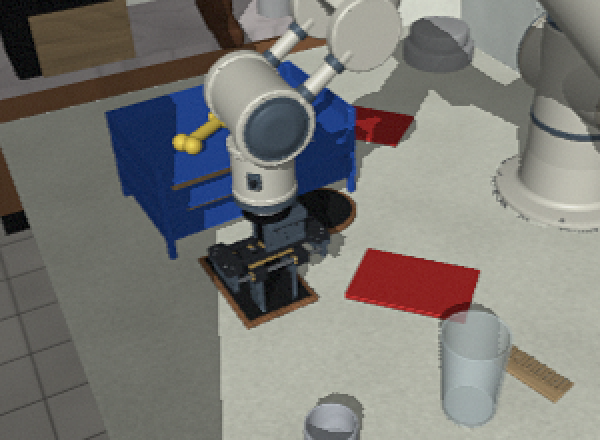

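The board came along with the fingers and is out of the tray. I'll lift straight up, swing clear, and measure it.

```bash
python3 - <<'E'
from h import *
p=ctrl.current_tool_pos();ctrl.move_l([p[0],p[1],.25],vel=.2)
q=ctrl.current_q();q[0]+=45;ctrl.movej(q);ctrl.sleep(.2)
print(ctrl.current_t(),ctrl.current_tool_pos(),ctrl.current_contact_force())
im=ctrl.read_camera("top");cv2.imwrite("pics/e.png",im);cv2.imwrite("pics/ec.png",cv2.resize(im[80:230,225:425],None,fx=4,fy=4,interpolation=2))
E
```

```text
14.9167 [0.43455905 0.47028412 0.24881514] [0.46267794 0.08427418 0.37020029]
```

View pics/ec.png

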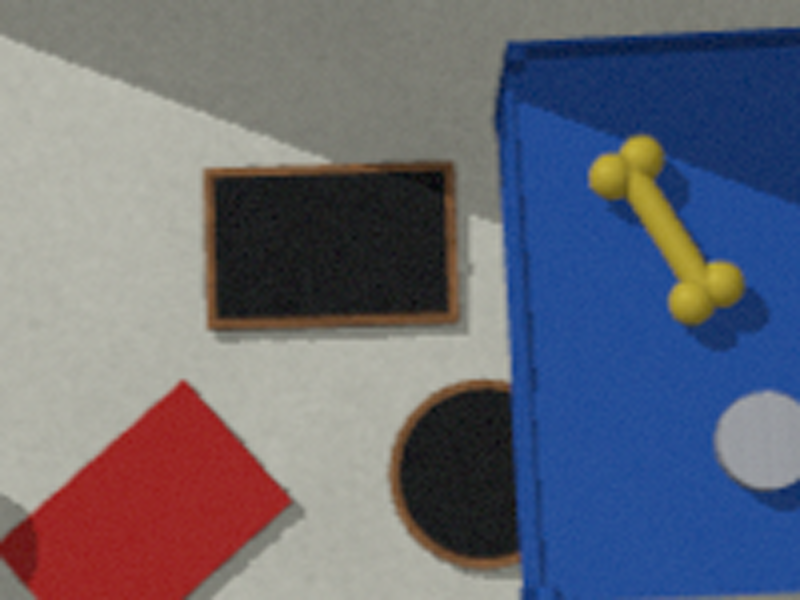

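The board is wholly in the open at crop corners (206,170), (454,162), (459,321) and (210,329). The round and red boards look unchanged.

```bash
python3 - <<'E'
from h import *
C=np.array([[206,170],[454,162],[459,321],[210,329]])/4+[225,80]
P=px2w("top",C,.012)[:,:2];R=np.array([[np.cos(t[2]),-np.sin(t[2])],[np.sin(t[2]),np.cos(t[2])]])
Q=(P-t[:2])@R;print(Q.round(4).tolist(),"centre",Q.mean(0).round(4),"yaw",np.degrees(np.arctan2(*(Q[1]-Q[0])[::-1])),np.linalg.norm(P[1]-P[0]),np.linalg.norm(P[2]-P[1]))
a=cv2.imread("pics/top0.png");b=cv2.imread("pics/e.png")
for n,(x0,x1,y0,y1) in dict(round=(322,350,178,220),canister=(148,196,165,202)).items():
    print(n,cv2.absdiff(a,b)[y0:y1,x0:x1].mean(), cv2.phaseCorrelate(*[cv2.cvtColor(i[y0:y1,x0:x1],6).astype(np.float32) for i in(a,b)]))
E
```

```text
[[-0.353, 0.1589], [-0.1566, 0.155], [-0.1595, 0.0281], [-0.3553, 0.0318]] centre [-0.2561  0.0935] yaw -1.1205879885734067 0.19642145317741402 0.12702542777322592
round 3.330498866213152 ((0.04887437483454171, 0.5040385584129474), 1.0473532883326213)
canister 1.6458333333333333 ((0.055893737199930627, -0.028191920742113297), 0.9871003136038781)
```

```bash
python3 -c "
from bench import ctrl
print(ctrl.current_t(),abs(ctrl.current_dq()).max());ctrl.sign_off()"
```

```text
14.9667 0.26024041788145
the job is handed in; nothing more can be done
```

The rectangular board is wholly out of the tray and square to it, and I have handed the job in. The robot clock read about 15 s of the 32 s allowed. I pressed the half-open fingers on the board with about 14–18 N, dragged it 131 mm straight out, turned it about 3° to square it, then lifted off and swung clear.

| Check after letting go | Measured | Required |
|---|---|---|
| Board centre along the tray's x | −0.256 m | −0.275 to −0.235 m |
| Gap to the tray's front | about 31 mm (tray pose fitted to about 5 mm) | 10 to 50 mm |
| Yaw against the tray | about 1° | within 12° |
| Canister shift in the top view | under 0.1 px | 20 mm at most |
| Round board shift in the top view | about 0.5 px, or 1–2 mm, possibly noise | 20 mm at most |

- **Pressing height:** the fingertips stayed at z = 12.3 mm throughout the drag, so the board stayed flat on the shelf.
- **Disagreements:** the final corners measured 196 × 127 mm against the given 200 × 130 mm. The tray pose fitted from the top view and the side view differed by up to about 7 mm at the front feet. The top and side views differed by about 7–11 mm on the board's starting overhang. All of these are within the tolerance.

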